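# Put the vee block away, break the locked lid stay and shut the tool chest

## Robot

A 6-joint arm with a two-finger parallel gripper is mounted at the origin on a cart in front of the work surface, level with it; the furniture and walls round the work are solid. World frame = base frame: x ahead of the robot, y to its left, z up, the work surface at z = 0. Lengths are in mm, angles in degrees, forces in N, time in s.
With the tool pointing down it reaches from about 300 to 850 mm from the base axis. Payload 4.2 kg.
Tool frame: the origin (TCP) lies midway between the tips of the shut fingers; the grasp point (between the pads) lies 19 mm behind it (env.grasp_offset is the distance from the TCP to the grasp point, in mm); z points along the fingers, y is the line along which they close (so a half turn about z gives the same grasp; the last joint's range is limited). The gripper opens to 91 mm and grips with 3 to 60 N. Pads are 32 mm wide; open, the fingers measure 118 mm over their backs; the gripper's body (76 mm by 178 mm) begins 60 mm behind the grasp point.
Start: joints at [67.838, 18.312, 89.639, -0, 72.044, -1.146], TCP at [206.217, 536.77, 175.276] pointing down, gripper open.
Joint ranges: [-177.97, 177.97], [-48.28, 115.42], [12.27, 149.76], [-77.06, 257.06], [2.81, 150.46], [-146.56, 146.56]. Speed limits (degrees/s): [147.25, 147.25, 180, 180, 180, 180].

## Interface

Orientations are given as [roll, pitch, yaw] about the fixed x, y, z axes, in that order (R = Rz(yaw) Ry(pitch) Rx(roll)).
In Python, from workcell import env, optics gives the robot as it stands. The module is installed in compiled form; this text tells all that it offers.
- The arm moves only by the tool send_rows, never from a script. Its argument "targets" is a list that holds one entry, the list of rows, each a list of 7 numbers: the turn, a rotation vector about the world's x, y, z scaled (see below), then the shift along the world's x, y, z scaled (see below), then the closure, from -1 (fully open) to 1 (shut). In form: [[[rx, ry, rz, x, y, z, gripper], ...]]. A call has 1 to 12 rows; each row shifts and turns the commanded pose from where the row before left it; what a row does not reach is not made up. The controller multiplies each number of a shift by 0.2 m and each number of a turn by pi/2 rad. A row lasts 1/10 s, in which the tool goes at most 50 mm and 8.59 degrees, less where a joint would pass 70% of its speed; a pose out of reach is approached as far as the arm can. A call with a number of a shift or a turn outside -1 to 1 is refused whole. A call with a gripper value outside its range is refused whole. The fingers move at their own pace and stop on an object; "grip_force" is the grip in N (left out, the last holds). Time passes only in rows, so rows that do not move let the fingers close. It gives the time, the measured TCP pose, the force, the opening and the grip force at its end, in the units of the state.
- env.state(): the state, without advancing time (a new reading comes with each control period).
- optics.grab_frame(name): name is "scene" or "top" or "wrist"; returns (picture, depth): 384x512x3 uint8, red, green, blue; 384x512 float32, mm along the optical axis (not along the pixel's ray), 0 where there is no reading.
- optics.camera_info(name): a dict with "camera_matrix" (3x3 intrinsics, pixels), "R" (3x3) and "t" (3): a world point X has camera coordinates R X + t; the wrist camera has in their place "mount" (4x4, takes a point from camera to tool coordinates, whose origin is the TCP and whose axes are the flange's). Camera axes: x right, y down, z forward; pixel columns grow to the right and rows downward; lengths in mm; the calibration is good to about 2 mm. The wrist camera is an equidistant fisheye: a pixel r from the principal point sees the ray r / f radians off the axis. A picture is of the moment at which its call begins: read the wrist's pose just before it. camera_info takes no time and is no camera call.
- env.job_done(): hands the job in; it is judged then, once.
Trained networks look in the newest picture that a camera, given by its name, has taken for a name from the list of things; names that differ only in an ending like _2 or _b are one class to them, and where a whole thing is asked for, a point or a joint stands for the part that bears it (a point fixed in the world has none). Each returns a list of dicts, best first, with "conf" (0 to 1); they miss things now and then, are a little off and sometimes report something else, mostly with a low value. They report only what shows in the picture. A call takes as long as a camera call. They do not tell look-alikes from the thing itself.
- optics.silhouettes(camera, name): "mask" (384x512 bool, what is visible of it) and "at" ([column, row] in pixels, amid what is visible of it).
- optics.place_of(camera, name): "at" ([column, row] in pixels: a listed point, or the origin of a listed thing).
The state is a dict: "time_s": time; "qpos": joint angles; "qvel": joint speeds; "effort": joint torques, N m; "ee_pos": TCP position; "ee_rot": TCP orientation; "force": force on the tool from outside, world axes, zero at the start; "torque": the same for the moment, N m; "gripper_width": finger opening in mm; "gripper_force": force on a finger pad.
Only numpy, scipy, OpenCV 4.12 (cv2) and the standard library are available. Lean on these libraries where they do the work, as an engineer would, in place of code of your own. Each camera call takes 0.05 s, during which the arm holds its last target. There are 200 camera calls.

## Task

Put the steel vee block away, vee upward, in the till at the front right of the green tool chest and let go of it. Then unlock the lid by pressing the red thumb tab at the knee of its folding stay until the stay breaks past straight, while the lid still stands up. Finally lower the lid gently until it is fully shut, without letting it drop and without forcing the stay, and leave the other things on the bench where they lie.

Things in the scene. Friction and masses are not known exactly. Their poses are not given: they have to be found in the camera images.
- chest: Green sheet-steel tool chest fixed to the bench, 220 (x) x 300 (y) x 95 mm high to the rim, walls 4 mm. Origin: centre of its underside, on the bench top; x points from its front to the hinge (away from the robot), y to its left, z up. A plywood partition runs front to back at y = -19 mm; the strip along the left wall is left free for the stay to fold into.
- till (a point): Centre of the rubber-lined floor of the till, the chest's raised front right bay: 106 (x) x 122 mm (y) clear, its floor 45 mm above the bench and 50 mm below the rim, walled by the chest's front and right sides and by plywood 33 mm above the till floor. Axes as the chest's. The lid and its handle overhang it from behind.
- vee_block: Ground steel vee block, 50 x 50 x 40 mm, 0.45 kg, loose on the bench, vee upward. Origin: centre of its underside; the vee runs along its x, so the plain full faces to grip are those at y = +-25 mm.
- vee_block_center (a point): Centre of the vee block, half-way up (20 mm above its underside); its axes.
- lid (a joint): Lid angle in rad: 0 shut (lid resting on the rim), 1.152 (66 degrees) as found, leaning forward over the rear of the chest. Lid 0.9 kg, reaching 225 mm from its hinge. With the stay broken, stiff pivots hold it only while it stands steeply, above about 0.9 rad; lower down it drops unless held.
- lid_hinge (a point): Middle of the lid's hinge line, on the chest's far rim, 96 mm above the bench; axes of the lid. The hinge line runs along the chest's y.
- lid_handle (a point): Middle of the steel bar handle on the lid's front edge: a round bar 12 mm thick and 110 mm long between its posts, parallel to the hinge, 266 mm out from the hinge line, 3 mm below the hinge when shut; its centre 41 mm in front of the lid's edge. Lid as found, it stands 338 mm above the bench and 111 mm in front of the hinge; lid shut, 93 mm above the bench, in front of the chest.
- stay_lower: Lower link of the folding lid stay inside the chest's left wall, with the thumb tab on it. The stay is two flat steel links of 84 mm; the lower pivots on the wall at chest x = -70, z = 76 mm (this body's origin, at chest y = 0; its x points to the knee), the upper on the lid. Its knee folds toward the hinge and down.
- stay_tab (a point): Middle of the upper face of the red ribbed thumb tab at the stay's knee: 26 mm along the stay, 22 mm wide, at chest y = +127 mm, about 50 mm above the rim when locked. Its z points out of the face: press against z, about 50 degrees below level toward the hinge. About 6 N drive the knee through straight (some 9 mm); then it gives more easily; stop within 35 mm, as pressing on lowers the lid.
- stay_knee (a joint): Bend of the stay's knee in rad: -0.2 locked, 8 mm past the straight line against a stop, so that the lid cannot come down; 0 straight (dead centre), positive when broken; it grows to 2.14 as the lid comes down shut. Pushing the lid back up straightens it again.
- pine_block: loose planed pine block, 58 x 128 x 45 mm; a bystander to leave alone. Origin: centre of its underside.
- try_square: loose try square, dark stock and steel blade, 102 x 170 x 20 mm; a bystander to leave alone. Origin: centre of its underside.
- flat_file: loose flat file with ash handle, 25 x 330 x 25 mm; a bystander to leave alone. Origin: centre of its underside.
- wrench_17: loose combination spanner, 36 x 221 x 8 mm; a bystander to leave alone. Origin: centre of its underside.
- marker: loose marker pen, 18 x 125 x 18 mm; a bystander to leave alone. Origin: centre of its underside.
- driver_2: loose yellow screwdriver, 28 x 176 x 33 mm; a bystander to leave alone. Origin: centre of its underside.
There are look-alikes about, which are no part of the job. What is shaped like the vee_block but orange or yellow is not meant.

How it is judged (in metres and radians):
On the way, in this order (a step that is already met when the one before it is completed fails the run):
1. the vee block stands in the till, vee upward, and is let go (x of vee_block_center in the frame of till between -0.032 and 0.032 m and y of vee_block_center in the frame of till between -0.04 and 0.04 m and z of vee_block_center in the frame of till between 0.012 and 0.026 m and angle between vee_block's own z axis and vertical below 0.12 rad and linear speed of vee_block below 0.02 m/s and contact force between the fingers and vee_block below 0.1 N), for 0.2 s.
2. the stay is broken: its knee is pressed past straight while the lid still stands up (value of joint stay_knee above 0.1 rad and value of joint lid above 0.85 rad), for 0.2 s.
At the end, for the whole second after the job is handed in: The lid is shut to within 0.03 rad (8 mm at its front edge), and the vee block stands at rest in the till, vee upward: its centre within 32 mm of the till's middle along x and 40 mm along y, tilted less than 0.12 rad (value of joint lid below 0.03 rad and x of vee_block_center in the frame of till between -0.032 and 0.032 m and y of vee_block_center in the frame of till between -0.04 and 0.04 m and z of vee_block_center in the frame of till between 0.012 and 0.026 m and angle between vee_block's own z axis and vertical below 0.12 rad and linear speed of vee_block below 0.02 m/s); the robot touches nothing.
It fails at once if the lid drops or is slammed: it swings down faster than 2 rad/s (0.5 m/s at its front edge) (velocity of joint lid below -2 rad/s).
It fails at once if the stay is forced: its lower link or tab is pressed with more than 30 N (contact force between the fingers and stay_lower above 30 N).
It fails at once if a bystander is pushed more than 30 mm from where it lay (distance of any of pine_block, try_square, flat_file, wrench_17, marker, driver_2 from where it was at the start of the episode above 0.03 m).
It also fails if it takes over 72 s, if anything falls off the work surface, if the arm or the gripper's body presses on something with over 40 N, if the wrist force passes 120 N, or if a joint passes its speed limit or range.

## Working session

There is one attempt and no reset: what is moved stays moved. The work goes in short steps, Python scripts to look and compute and a tool call to move; the robot and the scene stay as the last step left them, time stands still between calls to the robot, and variables do not carry over. Pictures are saved under pics/ and viewed, at most 10 in all, crops included, and the job is handed in when it is done.

Besides the shell and the picture viewer there is one more tool, called by a JSON object that holds its "method" and its "body", one argument or row to a line. send_rows: Moves the arm, as the interface text tells. Its arguments: {"type":"object","properties":{"targets":{"type":"array"},"grip_force":{"type":"number"}},"required":["targets"]}

```bash
mkdir -p pics; cat > h.py <<'E'
from workcell import env, optics
import numpy as np, cv2
def save(n,img,f): cv2.imwrite('pics/'+f,img[:,:,::-1])
def world(cam,depth,at,info=None):
    i=info or optics.camera_info(cam); K=np.array(i['camera_matrix']);c,r=at
    ri,ci=int(round(r)),int(round(c))
    p=depth[max(ri-2,0):ri+3,max(ci-2,0):ci+3]; p=p[p>0]
    if len(p)==0: return None
    z=np.median(p); v=np.array([(c-K[0,2])/K[0,0]*z,(r-K[1,2])/K[1,1]*z,z])
    return np.array(i['R']).T@(v-np.array(i['t']))
def cloud(cam,depth):
    i=optics.camera_info(cam);K=np.array(i['camera_matrix'])
    c,r=np.meshgrid(np.arange(512),np.arange(384))
    v=np.stack([(c-K[0,2])/K[0,0]*depth,(r-K[1,2])/K[1,1]*depth,depth],-1)
    return (v-np.array(i['t']))@np.array(i['R'])
E
python3 - <<'E'
from h import *
np.set_printoptions(precision=1,suppress=True)
for c in ['scene','top']:
    im,d=optics.grab_frame(c); save(c,im,c+'1.png'); np.savez(c+'.npz',im=im,d=d)
    for n in ['vee_block','pine_block','try_square','flat_file','wrench_17','marker','driver_2']:
        for s in optics.silhouettes(c,n)[:4]: print(c,n,round(s['conf'],2),np.round(s['at']),world(c,d,s['at']))
    for n in ['chest','lid_hinge','lid_handle','stay_tab','till']:
        for s in optics.place_of(c,n)[:2]: print(c,n,round(s['conf'],2),np.round(s['at'],1),world(c,d,s['at']))
a=cv2.imread('pics/scene1.png');b=cv2.imread('pics/top1.png')
print(env.state())
E
```

```text
scene vee_block 0.71 [289. 283.] [ 518.  -219.2   26.8]
scene vee_block 0.62 [307. 313.] [ 500.3 -331.1   24.6]
scene vee_block 0.6 [355. 314.] [ 613.3 -409.    25.1]
scene vee_block 0.25 [264. 162.] [831.1 381.3  10.2]
scene pine_block 0.58 [247. 298.] [ 375.2 -209.8   43.5]
scene try_square 0.73 [194. 163.] [567.4 552.9  -0.5]
scene flat_file 0.57 [220. 168.] [643.6 455.4  -0.8]
scene wrench_17 0.84 [274. 354.] [ 359.1 -372.3    2.9]
scene marker 0.69 [350. 275.] [ 715.9 -288.1    3.2]
scene driver_2 0.68 [351. 240.] [ 807.7 -189.1   26.7]
scene chest 0.91 [271.1 219.3] [621.7  26.4  44.5]
scene lid_hinge 0.82 [300.2 190.7] [734.3  14.  136.3]
scene lid_handle 0.91 [277.1 145.5] [641.9  40.5 340.6]
scene lid_handle 0.48 [253.7 172.6] [654.9 195.  133.9]
scene stay_tab 0.71 [255.8 173.1] [666.8 198.8 124.6]
scene stay_tab 0.61 [265.5 227. ] [582.5   4.2  45.2]
scene till 0.6 [264.  226.7] [578.3   7.3  46.3]
top vee_block 0.65 [356. 201.] [ 620.8 -414.1   35.8]
top vee_block 0.63 [340. 220.] [ 518.1 -334.    37.1]
top vee_block 0.55 [317. 222.] [ 507.7 -233.7   32.3]
top pine_block 
[... 348 characters left out ...]
8.5]
top chest 0.95 [251.8 199.5] [603.4  57.6  54.9]
top chest 0.16 [328.  186.3] [ 714.3 -297.7   15.2]
top lid_hinge 0.89 [256.1 164.5] [745.8  42.5 130.5]
top lid_handle 0.56 [244.9 150. ] [655.9  81.4 339.2]
top stay_tab 0.57 [218.8 175.5] [671.4 206.3 140.2]
top till 0.61 [263.3 206.5] [573.3   4.7  45.7]
{'time_s': 1.3, 'qpos': array([67.8, 18.3, 89.6,  0. , 72. , -1.1]), 'qvel': array([ 0. , -0.1, -0.1, -0. ,  0.1, -0. ]), 'effort': array([ -0. , -41.2, -23.2,   0.1,   0. ,  -0. ]), 'ee_pos': array([206.2, 536.8, 175.2]), 'ee_rot': array([180.,  -0., 159.]), 'force': array([ 0.3, -0.6,  0.3]), 'torque': array([ 0.,  0., -0.]), 'gripper_force': 0.0, 'gripper_width': 90.99409311575047}
```

```bash
python3 - <<'E'
import cv2,numpy as np
b=cv2.imread('pics/top1.png');a=cv2.imread('pics/scene1.png')
c=cv2.resize(b[140:280,140:400],None,fx=3,fy=3,interpolation=cv2.INTER_CUBIC)
cv2.imwrite('pics/topc.png',c)
cv2.imwrite('pics/scc.png',cv2.resize(a[120:370,170:400],None,fx=2.4,fy=2.4,interpolation=cv2.INTER_CUBIC))
E
```

```text
(no output)
```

View pics/topc.png

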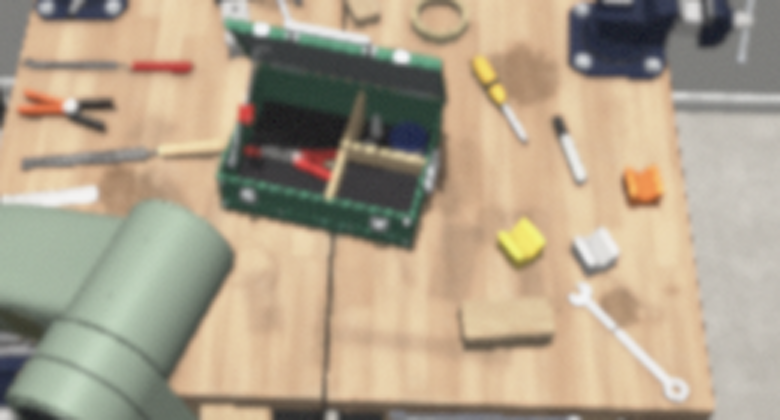

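View pics/scc.png

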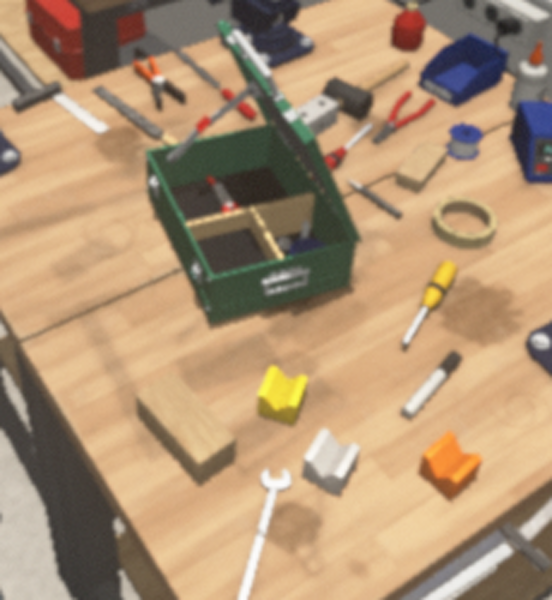

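Top crop: the chest is at the centre, turned about −10°. There are three vee blocks: yellow (full px 314,221), grey steel (338,223) and orange (354,202). I choose the grey one. The red tab shows at px (222,178), and the pine block and spanner lie near the grey block.

```bash
python3 - <<'E'
from h import *
np.set_printoptions(precision=1,suppress=True)
for cam in ['scene','top']:
    z=np.load(cam+'.npz'); im,d=z['im'],z['d']; P=cloud(cam,d); hsv=cv2.cvtColor(im,cv2.COLOR_RGB2HSV)
    ok=d>0
    g=ok&(hsv[...,0]>50)&(hsv[...,0]<90)&(hsv[...,1]>80)
    box=ok&(P[...,0]>420)&(P[...,0]<800)&(abs(P[...,1]-40)<260)
    rim=box&g&(abs(P[...,2]-93)<7)
    r=P[rim][:,:2].astype(np.float32); print(cam,'rim',len(r),cv2.minAreaRect(r))
    # all body
    bd=box&g&(P[...,2]<100)&(P[...,2]>8); print('body',cv2.minAreaRect(P[bd][:,:2].astype(np.float32)))
    red=box&((hsv[...,0]<8)|(hsv[...,0]>172))&(hsv[...,1]>130)&(P[...,2]>105)&(P[...,2]<180)
    print('tab',red.sum(),P[red].mean(0) if red.any() else 0,P[red].min(0),P[red].max(0))
    v=ok&(abs(P[...,0]-510)<60)&(abs(P[...,1]+335)<55)&(P[...,2]>10)&(P[...,2]<60)&(hsv[...,1]<60)
    q=P[v]; print('vee',len(q),cv2.minAreaRect(q[:,:2].astype(np.float32)),q[:,2].max())
    hb=box&(P[...,2]>325)
    q=P[hb]; print('lid top',len(q),q[:,2].max()); 
    q=P[box&(P[...,2]>330)&(P[...,2]<350)]; print(q[np.argsort(q[:,0])][::max(1,len(q)//8)])
    print(np.c_[np.array(optics.camera_info(cam)['t'])].T)
print(optics.camera_info('wrist'))
E
```

```text
scene rim 32 ((546.7728881835938, 52.29261016845703), (101.81181335449219, 296.1034851074219), 10.17585563659668)
body ((546.7728881835938, 52.29261016845703), (101.81181335449219, 296.1034851074219), 10.17585563659668)
tab 22 [656.8 192.5 139.9] [647.4 181.2 128.5] [666.5 208.  149.9]
vee 360 ((504.9485778808594, -328.44146728515625), (53.53804397583008, 50.34423828125), 26.365402221679688) 43.0424612887829
lid top 104 344.781041721617
[[630.9   9.6 341. ]
 [636.8  33.5 336.9]
 [638.6  41.4 335.7]
 [641.2  45.6 343.6]
 [643.7  60.1 342.5]
 [647.6  82.3 340.8]
 [650.8  70.3 342.3]
 [655.  110.4 342.9]
 [660.8 113.1 343.5]]
[[-454.9  361.4 1092.6]]
top rim 76 ((647.5010375976562, 60.605552673339844), (285.9391174316406, 220.87738037109375), 78.03433227539062)
body ((652.067138671875, 65.66848754882812), (298.9194030761719, 231.01898193359375), 77.676025390625)
tab 21 [659.4 192.3 141.1] [649.7 185.7 132.6] [668.1 201.2 152.1]
vee 166 ((499.61669921875, -327.2787780761719), (91.23787689208984, 57.28654098510742), 11.606645584106445) 51.56828513687039
lid top 90 350.8402223780741
[[630.8  11.4 346.5]
 [638.    7.6 337.9]
 [642.7  43.8 349.9]
 [644.6  31.9 348. ]
 [647.1  40.1 344.8]
 [651.8  72.5 344.3]
 [656.1  97.3 338.4]
 [658.6  72.9 342.5]
 [662.8 125.9 342.2]]
[[  13.8  588.4 1580.7]]
{'camera_matrix': array([[297.3,   0. , 253.7],
       [  0. , 297.3, 192.1],
       [  0. ,   0. ,   1. ]]), 'mount': array([[   0. ,   -1. ,   -0.3,   79.6],
       [   1. ,    0. ,   -0. ,   -0.5],
       [   0. ,   -0.3,    1. , -209.6],
       [   0. ,    0. ,    0. ,    1. ]])}
```

{"method": "send_rows", "body": {
  "targets": [
    [[0, 0, 0, 0.06, -0.18, 0.03, -1], [0, 0, 0, 0.06, -0.18, 0.03, -1], [0, 0, 0, 0.06, -0.18, 0.03, -1], [0, 0, 0, 0.06, -0.18, 0.03, -1], [0, 0, 0, 0.06, -0.18, 0.03, -1], [0, 0, 0, 0.06, -0.18, 0.03, -1], [0, 0, 0, 0.06, -0.18, 0.03, -1], [0, 0, 0, 0.06, -0.18, 0.03, -1], [0, 0, 0, 0.06, -0.18, 0, -1], [0, 0, 0, 0.06, -0.18, 0, -1], [0, 0, 0, 0.06, -0.18, 0, -1], [0, 0, 0, 0.06, -0.18, 0, -1]]
  ]
}}

```text
time_s: 2.5
ee_pos: [350.4, 103.3, 223.6]
ee_rot: [180.0, 0.0, 159.0]
force: [0.2, 0.7, 0.2]
gripper_width: 91.4
gripper_force: 0.0
```

{"method": "send_rows", "body": {
  "targets": [
    [[0, 0, 0, 0.06, -0.18, 0, -1], [0, 0, 0, 0.06, -0.18, 0, -1], [0, 0, 0, 0.06, -0.18, 0, -1], [0, 0, 0, 0.06, -0.18, 0, -1], [0, 0, 0, 0.06, -0.18, 0, -1], [0, 0, 0, 0.06, -0.18, 0, -1], [0, 0, 0, 0.06, -0.18, 0, -1], [0, 0, 0, 0.06, -0.18, -0.02, -1], [0, 0, 0, 0.06, -0.18, -0.02, -1], [0, 0, 0, 0.06, -0.18, -0.02, -1], [0, 0, 0, 0.06, -0.18, -0.02, -1], [0, 0, 0, 0.06, -0.18, -0.02, -1]]
  ]
}}

```text
time_s: 3.7
ee_pos: [494.5, -328.8, 203.1]
ee_rot: [180.0, 0.0, 159.0]
force: [1.0, 0.1, -0.4]
gripper_width: 90.9
gripper_force: 0.0
```

```bash
cat >> h.py <<'E'
from scipy.spatial.transform import Rotation as Ro
def wcloud(s,d):
    i=optics.camera_info('wrist');K=np.array(i['camera_matrix'])
    c,r=np.meshgrid(np.arange(512),np.arange(384))
    x=(c-K[0,2])/K[0,0];y=(r-K[1,2])/K[1,1];th=np.hypot(x,y)+1e-9
    k=np.tan(th)/th
    v=np.stack([x*k*d,y*k*d,d],-1); M=np.array(i['mount'])
    t=v@M[:3,:3].T+M[:3,3]
    return t@Ro.from_euler('xyz',s['ee_rot'],degrees=True).as_matrix().T+s['ee_pos']
E
python3 - <<'E'
from h import *
np.set_printoptions(precision=1,suppress=True)
s=env.state(); im,d=optics.grab_frame('wrist'); save(0,im,'w1.png'); print(s['ee_pos'],s['ee_rot'],s['qpos'])
np.savez('w1.npz',im=im,d=d,p=s['ee_pos'],r=s['ee_rot'])
P=wcloud(s,d)
for q in optics.silhouettes('wrist','vee_block')[:4]:
    m=q['mask']&(d>0); p=P[m]; p=p[p[:,2]>10]; print(q['conf'],q['at'],len(p),np.median(p,0), np.percentile(p[:,2],95),im[m].mean(0))
    t=p[abs(p[:,2]-40)<4][:,:2].astype(np.float32)
    print(cv2.minAreaRect(p[p[:,2]>25][:,:2].astype(np.float32)),cv2.minAreaRect(t))
E
```

```text
[ 494.5 -328.8  203.1] [180.   0. 159.] [ -34.7   19.1   84.4    0.    76.5 -103.7]
0.98 [233.5, 257.8] 681 [ 603.4 -400.5   29.2] 40.95031583149219 [157.5 101.4  30.9]
((536.3155517578125, -377.88836669921875), (60.37303924560547, 180.4290008544922), 68.45374298095703) ((611.2312622070312, -409.5922546386719), (27.061019897460938, 48.75922393798828), 6.846311569213867)
0.92 [258.4, 175.2] 1570 [ 504.  -328.5   35.4] 41.008311911460474 [104.1  99.9  95. ]
((505.9718017578125, -328.2990417480469), (50.277427673339844, 50.42997360229492), 24.86638832092285) ((506.0497131347656, -328.2451171875), (49.9466552734375, 50.411991119384766), 24.654253005981445)
0.88 [334.2, 151.4] 1496 [ 511.3 -220.1   34.9] 40.80498462957687 [190.9 171.7  20. ]
((514.046630859375, -218.7899627685547), (50.586700439453125, 50.46647644042969), 34.851783752441406) ((514.0816040039062, -218.79762268066406), (50.44047546386719, 50.39698791503906), 34.6861572265625)
```

View pics/w1.png

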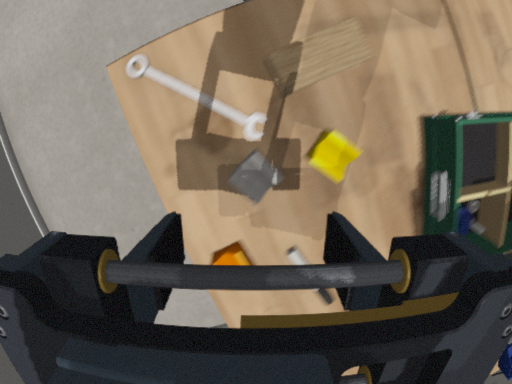

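The wrist view shows the grey block at px (254,176), clear of the spanner jaw at (255,125), with the yellow block at (334,154) and the orange at (230,255). Next: which way the vee runs.

```bash
python3 - <<'E'
from h import *
np.set_printoptions(precision=1,suppress=True)
z=np.load('w1.npz'); s=dict(ee_pos=z['p'],ee_rot=z['r']);P=wcloud(s,z['d'])
a=np.radians(24.8)
q=P.reshape(-1,3)-[506,-328.3,0]
u=q[:,0]*np.cos(a)+q[:,1]*np.sin(a); v=-q[:,0]*np.sin(a)+q[:,1]*np.cos(a)
ok=(abs(u)<22)&(abs(v)<22)&(q[:,2]>5)
for n,w in(('u25',u),('v115',v)):
    print(n,[np.median(q[ok&(abs(w-c)<3),2]) for c in range(-20,21,5)])
# obstacles near
o=(np.hypot(u,v)<95)&(q[:,2]>4)&~((abs(u)<28)&(abs(v)<28))
print(np.c_[u[o],v[o],q[o,2]][::max(1,o.sum()//15)])
E
```

```text
u25 [np.float64(35.09660959641248), np.float64(34.694850060409124), np.float64(35.01202548268091), np.float64(35.434578290426316), np.float64(35.248351630580515), np.float64(35.17824733972395), np.float64(35.054215458184046), np.float64(34.95451703973005), np.float64(34.687069448548925)]
v115 [np.float64(40.1200897180984), np.float64(38.605979759301476), np.float64(33.563214862979706), np.float64(27.727689583550145), np.float64(23.974947675587927), np.float64(28.01588285326426), np.float64(33.498612747136946), np.float64(39.024975741290575), np.float64(40.40540738858749)]
[[-66.5  61.1 412.6]
 [ 15.6  81.9 332.4]
 [-45.6 -25.8 275.7]
 [ 20.8  86.5 352.8]
 [-57.8   1.  338.3]
 [-32.8  23.6 338.4]
 [-80.1 -14.3 361. ]
 [-47.3 -27.9 319.2]
 [-58.5  -6.5 354.4]
 [-17.   33.9 354.7]
 [-44.6   5.9 358.1]
 [-56.4  -7.1 364. ]
 [-51.4  -2.3 365.7]
 [-32.1  18.6 366.3]
 [-55.6  -8.4 373.1]
 [ 52.6  54.5 363.3]]
```

Groove runs along yaw 25°, so I grip with tool yaw 25°. I turn −134° and descend.

{"method": "send_rows", "body": {
  "targets": [
    [[0, 0, -0.093, 0.006, 0, 0, -1], [0, 0, -0.093, 0.006, 0, 0, -1], [0, 0, -0.093, 0.006, 0, 0, -1], [0, 0, -0.093, 0.006, 0, 0, -1], [0, 0, -0.093, 0.006, 0, 0, -1], [0, 0, -0.093, 0.006, 0, 0, -1], [0, 0, -0.093, 0.006, 0, -0.05, -1], [0, 0, -0.093, 0.006, 0, -0.05, -1], [0, 0, -0.093, 0.006, 0, -0.05, -1], [0, 0, -0.093, 0.004, 0.002, -0.05, -1], [0, 0, -0.093, 0, 0, -0.05, -1], [0, 0, -0.093, 0, 0, -0.05, -1]]
  ]
}}

```text
time_s: 5.0
ee_pos: [505.6, -325.9, 143.1]
ee_rot: [-180.0, -0.0, 58.2]
force: [-0.4, 0.5, 0.2]
gripper_width: 91.2
gripper_force: 0.0
```

{"method": "send_rows", "body": {
  "targets": [
    [[0, 0, -0.093, 0, 0, -0.05, -1], [0, 0, -0.093, 0, 0, -0.05, -1], [0, 0, -0.093, 0, 0, -0.05, -1], [0, 0, -0.093, 0, 0, -0.05, -1], [0, 0, 0, 0, 0, 0, -1], [0, 0, 0, 0, 0, 0, -1]]
  ]
}}

```text
time_s: 5.6
ee_pos: [505.8, -326.3, 103.6]
ee_rot: [-180.0, -0.0, 25.3]
force: [0.7, 1.1, 0.1]
gripper_width: 91.4
gripper_force: 0.0
```

{"method": "send_rows", "body": {
  "targets": [
    [[0, 0, 0, 0, -0.005, -0.1, -1], [0, 0, 0, 0, -0.005, -0.1, -1], [0, 0, 0, 0, 0, -0.1, -1], [0, 0, 0, 0, 0, -0.1, -1], [0, 0, 0, 0, 0, -0.085, -1], [0, 0, 0, 0, 0, 0, -1], [0, 0, 0, 0, 0, 0, 1], [0, 0, 0, 0, 0, 0, 1], [0, 0, 0, 0, 0, 0, 1], [0, 0, 0, 0, 0, 0, 1], [0, 0, 0, 0, 0, 0, 1], [0, 0, 0, 0, 0, 0, 1]]
  ],
  "grip_force": 40
}}

```text
time_s: 6.8
ee_pos: [505.9, -328.9, 6.5]
ee_rot: [180.0, -0.0, 25.1]
force: [0.1, 0.0, 0.2]
gripper_width: 46.5
gripper_force: 0.0
```

{"method": "send_rows", "body": {
  "targets": [
    [[0, 0, 0, 0, 0, 0, 1], [0, 0, 0, 0, 0, 0, 1], [0, 0, 0, 0, 0, 0, 1]]
  ]
}}

```text
time_s: 7.1
ee_pos: [505.8, -328.8, 6.2]
ee_rot: [180.0, 0.0, 25.1]
force: [0.1, -0.5, 0.2]
gripper_width: 22.0
gripper_force: 0.0
```

```bash
python3 - <<'E'
from h import *
np.set_printoptions(precision=1,suppress=True)
s=env.state(); im,d=optics.grab_frame('wrist'); save(0,im,'w2.png'); print(s['gripper_width'],s['gripper_force'])
P=wcloud(s,d)
for q in optics.silhouettes('wrist','vee_block')[:3]:
    m=q['mask']&(d>0); p=P[m]; print(q['conf'],q['at'],len(p),np.median(p,0))
E
```

```text
22.046534000768215 0.0
0.79 [420.9, 129.0] 5803 [ 622.1 -405.9   33.2]
0.73 [252.9, 210.8] 4094 [ 517.3 -326.8   29.7]
0.57 [115.3, 149.3] 6156 [ 517.6 -222.9   33.8]
```

View pics/w2.png

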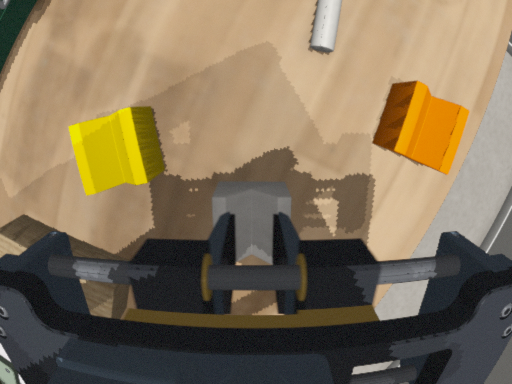

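The fingers have closed past the block's width (22 mm): the block (px 253,215) sits above them in the picture, so they missed it. I measure where the fingers and block actually are.

```bash
python3 - <<'E'
from h import *
np.set_printoptions(precision=1,suppress=True)
s=env.state(); im,d=optics.grab_frame('wrist'); P=wcloud(s,d); R=Ro.from_euler('xyz',s['ee_rot'],degrees=True).as_matrix()
T=(P-s['ee_pos'])@R
for r,c in [(200,250),(190,220),(190,285),(220,220),(225,225),(235,228),(250,228),(230,285),(240,280),(220,250),(245,250),(255,253),(300,250)]: print((r,c),d[r,c],'tool',T[r,c],'world',P[r,c])
for cam in ['scene','top']:
    im,d=optics.grab_frame(cam); Q=cloud(cam,d)
    for q in optics.silhouettes(cam,'vee_block')[:3]:
        p=Q[q['mask']&(d>0)]; print(cam,q['at'],np.median(p,0))
print(np.array(optics.camera_info('wrist')['mount']).tolist())
E
```

```text
(200, 250) 201.17686 tool [ 18.1  -1.5 -18.1] world [ 521.6 -319.8   24.4]
(190, 220) 0.0 tool [  80.2    0.8 -209.6] world [ 578.8 -295.5  215.8]
(190, 285) 198.42918 tool [ 25.4  22.  -18.9] world [ 538.1 -338.    25.1]
(220, 220) 188.07156 tool [  9.9 -20.5 -34.2] world [ 506.1 -306.1   40.5]
(225, 225) 159.3769 tool [ 18.  -14.5 -61.7] world [ 516. -308.   68.]
(235, 228) 148.23859 tool [ 17.5 -12.  -73.5] world [ 516.6 -310.6   79.7]
(250, 228) 133.3253 tool [ 17.2 -10.7 -89.2] world [ 516.8 -311.8   95.4]
(230, 285) 154.80614 tool [ 17.3  17.4 -66.7] world [ 528.9 -337.3   73. ]
(240, 280) 143.53806 tool [ 17.2  13.8 -78.5] world [ 527.2 -334.1   84.8]
(220, 250) 206.74577 tool [  3.   -1.6 -16.8] world [ 507.9 -326.1   23. ]
(245, 250) 212.17393 tool [-16.5  -1.6 -16.9] world [ 490.2 -334.3   23.1]
(255, 253) 214.09253 tool [-24.5   0.6 -17.3] world [ 483.8 -339.7   23.5]
(300, 250) 254.99991 tool [-84.9  -2.1   7.6] world [ 428.  -362.8   -1.3]
scene [306.4, 315.9] [ 491.1 -337.9   29.6]
scene [290.2, 287.6] [ 500.8 -234.9   21.3]
scene [356.4, 315.2] [ 613.7 -410.6   30. ]
top [313.7, 221.0] [ 510.7 -217.3   34.2]
top [338.2, 224.2] [ 492.9 -323.    31.1]
[[0.0014960447302407884, -0.9590361313088612, -0.28327982754565517, 80.21159851425985], [0.9999986967672164, 0.0012628425486105215, 0.00100582929163409, 0.7781898533265608], [-0.0006068888132181968, -0.2832809631317087, 0.9590367707304752, -209.56221952655451], [0.0, 0.0, 0.0, 1.0]]
```

```bash
python3 - <<'E'
from h import *
np.set_printoptions(precision=1,suppress=True)
s=env.state(); im,d=optics.grab_frame('wrist'); P=wcloud(s,d); R=Ro.from_euler('xyz',s['ee_rot'],degrees=True).as_matrix()
T=(P-s['ee_pos'])@R
print(env.grasp_offset, s['gripper_width'],s['ee_pos'],s['qpos'])
for r in range(205,236,3): print(r,d[r,225],T[r,225],d[r,287],T[r,287])
z=np.load('w1.npz'); P=wcloud(dict(ee_pos=z['p'],ee_rot=z['r']),z['d']);T=(P-z['p'])@Ro.from_euler('xyz',z['r'],degrees=True).as_matrix()
for r in range(205,250,4): print(r,T[r,177],T[r,334])
save(0,cv2.resize(im[170:320,180:330],None,fx=4,fy=4,interpolation=cv2.INTER_CUBIC),'w3.png')
E
```

```text
18.8 -0.06456462456279463 [ 505.8 -328.8    6.3] [-34.1  29.3  98.6  -0.   52.1  30.8]
205 185.54083 [ 19.9 -17.  -33.9] 186.21777 [ 19.7  22.  -33.3]
208 185.1888 [ 18.2 -17.  -34.8] 186.16066 [ 17.9  22.  -33.9]
211 186.62997 [ 15.9 -17.1 -33.9] 185.98116 [ 16.2  21.9 -34.6]
214 187.15138 [ 13.9 -17.2 -34. ] 187.90881 [ 13.7  22.2 -33.3]
217 188.77498 [ 11.5 -17.3 -33. ] 189.03088 [ 11.4  22.3 -32.8]
220 188.92172 [  9.6 -17.3 -33.4] 187.92407 [ 10.   22.2 -34.4]
223 189.12296 [  7.7 -17.4 -33.8] 190.98315 [  7.   22.6 -32.1]
226 189.4585 [  5.7 -17.4 -34. ] 189.2155 [  5.8  22.4 -34.3]
229 190.26285 [  3.5 -17.5 -33.8] 190.04863 [  3.6  22.5 -34. ]
232 190.1895 [  1.6 -17.5 -34.4] 190.86351 [  1.4  22.6 -33.9]
235 192.88467 [ -1.4 -17.8 -32.5] 192.23085 [ -1.1  22.8 -33.2]
205 [ -62.  -113.8  203.2] [-61.7 122.1 203.1]
209 [ -68.7 -114.6  204.1] [-68.5 123.  204.3]
213 [ -75.  -115.   203.6] [ 17.4  50.5 -42.1]
217 [ 15.5 -45.8 -44.3] [ 16.2  49.6 -45.7]
221 [ 14.7 -44.7 -48.8] [ 16.3  47.9 -52.4]
225 [ 12.2 -44.9 -49.1] [ 15.6  46.8 -56.8]
229 [  9.6 -45.1 -49. ] [ 13.7  46.7 -58.2]
233 [  7.5 -45.  -50.3] [ 11.4  46.7 -58.7]
237 [  6.3 -44.4 -53.3] [  8.5  47.2 -58. ]
241 [  3.8 -44.6 -53.7] [  7.9  46.3 -62. ]
245 [  1.7 -44.5 -54.7] [  5.2  46.7 -61.6]
249 [ -1.2 -44.9 -54.3] [  3.3  46.6 -62.9]
```

View pics/w3.png

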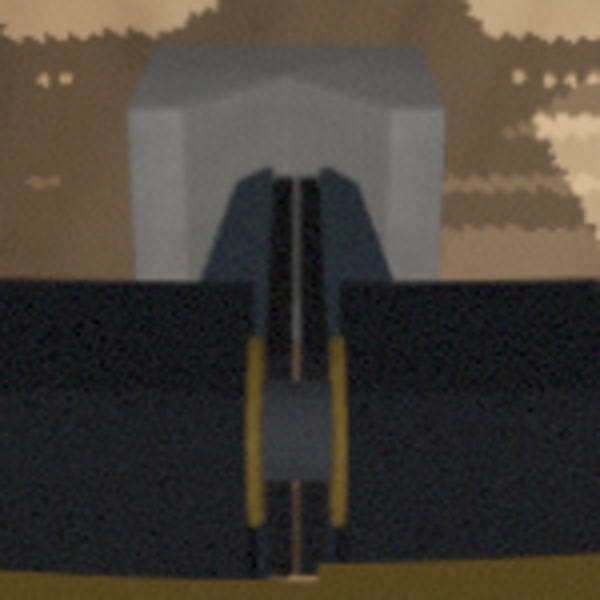

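The fingers are shut in mid-air above the groove; their tips sit well behind the reported TCP. I measure the tips.

```bash
python3 - <<'E'
from h import *
np.set_printoptions(precision=1,suppress=True)
s=env.state(); im,d=optics.grab_frame('wrist'); P=wcloud(s,d); R=Ro.from_euler('xyz',s['ee_rot'],degrees=True).as_matrix()
T=(P-s['ee_pos'])@R
for r in range(208,240,2): print(r,*[T[r,c] for c in (242,246,251,257,262)])
print(s)
E
```

```text
208 [ 13.9  -6.8 -22.6] [ 13.1  -4.2 -20.3] [ 11.5  -0.8 -15.6] [ 13.1   3.2 -20.2] [ 14.8   6.5 -24.9]
210 [ 12.3  -6.8 -22. ] [ 11.3  -4.2 -19.3] [  9.9  -0.9 -15.2] [ 11.5   3.3 -19.6] [ 12.9   6.5 -23.6]
212 [ 11.   -6.8 -22.2] [ 17.2  -3.7 -39.2] [  8.6  -0.9 -15.9] [ 10.2   3.3 -20.3] [ 17.7   6.  -40.3]
214 [ 17.4  -6.  -43.2] [ 17.1  -3.6 -42.4] [  7.   -0.9 -15.4] [  8.9   3.3 -20.6] [ 17.1   6.  -42.2]
216 [ 17.   -5.9 -45.4] [ 17.1  -3.6 -45.8] [ 15.8  -0.6 -42.3] [ 15.7   3.  -41.9] [ 17.3   5.9 -46.2]
218 [ 17.1  -5.8 -48.9] [ 17.5  -3.5 -49.8] [ 15.6  -0.6 -44.9] [ 16.    2.9 -46. ] [ 17.4   5.8 -49.6]
220 [ 17.1  -5.7 -52. ] [ 17.3  -3.4 -52.5] [ 15.9  -0.6 -48.9] [ 15.7   2.9 -48.4] [ 17.4   5.7 -52.6]
222 [ 17.2  -5.6 -55.3] [ 17.6  -3.3 -56.3] [ 15.8  -0.6 -51.9] [ 15.7   2.9 -51.7] [ 17.9   5.6 -57. ]
224 [ 17.7  -5.4 -59.5] [ 17.   -3.3 -57.6] [ 15.8  -0.5 -54.8] [ 15.6   2.8 -54.2] [ 17.    5.6 -57.7]
226 [ 17.5  -5.3 -61.6] [ 18.   -3.1 -62.9] [ 16.4  -0.5 -59.1] [  80.2    0.8 -209.6] [ 17.9   5.4 -62.5]
228 [ 18.1  -5.2 -65.8] [ 17.7  -3.1 -64.8] [ 16.4  -0.5 
[... 269 characters left out ...]
.9 -72.4] [ 18.2  -2.9 -73.6] [ 16.4  -0.4 -69.7] [ 16.5   2.7 -69.9] [ 17.5   5.2 -72.1]
236 [ 17.7  -4.9 -74.9] [ 17.3  -2.9 -74. ] [ 16.2  -0.4 -71.7] [ 15.8   2.7 -70.9] [ 17.7   5.1 -75. ]
238 [ 17.8  -4.8 -77.6] [ 18.   -2.8 -77.9] [ 16.5  -0.4 -74.7] [ 16.    2.6 -73.6] [ 17.8   5.  -77.4]
{'time_s': 7.5, 'qpos': array([-34.1,  29.3,  98.6,  -0. ,  52.1,  30.8]), 'qvel': array([ 0. , -0.1, -0. , -0. , -0.1, -0. ]), 'effort': array([  0. , -46.8, -18.8,   0.1,  -0. ,  -0. ]), 'ee_pos': array([ 505.8, -328.8,    6.2]), 'ee_rot': array([180. ,   0. ,  25.1]), 'force': array([ 0.7, -0.1, -0.2]), 'torque': array([-0.1,  0.1,  0. ]), 'gripper_force': 0.0, 'gripper_width': 0.256985369356247}
```

The real fingertips end about 40 mm behind the reported TCP (they are at z≈46, above the 40 mm block). I'll use tip = TCP − 40 mm along the tool from here on: reopen, go 40 mm lower, grip.

{"method": "send_rows", "body": {
  "targets": [
    [[0, 0, 0, 0, 0, 0.02, -1], [0, 0, 0, 0, 0, 0, -1], [0, 0, 0, 0, 0, 0, -1], [0, 0, 0, 0, 0, 0, -1], [0, 0, 0, 0, 0, 0, -1], [0, 0, 0, 0, 0, 0, -1], [0, 0, 0, 0, 0, 0, -1], [0, 0, 0, 0, 0, 0, -1], [0, 0, 0, 0, 0, 0, -1], [0, 0, 0, 0, 0, 0, -1], [0, 0, 0, 0, 0, 0, -1], [0, 0, 0, 0, 0, 0, -1]]
  ]
}}

```text
time_s: 8.75
ee_pos: [505.8, -328.8, 10.3]
ee_rot: [180.0, 0.0, 25.1]
force: [0.3, 0.5, 0.1]
gripper_width: 90.9
gripper_force: 0.0
```

{"method": "send_rows", "body": {
  "targets": [
    [[0, 0, 0, 0, 0, -0.06, -1], [0, 0, 0, 0, 0, -0.06, -1], [0, 0, 0, 0, 0, -0.06, -1], [0, 0, 0, 0, 0, -0.03, -1], [0, 0, 0, 0, 0, 0, -1]]
  ]
}}

```text
time_s: 9.25
ee_pos: [504.9, -328.2, -33.4]
ee_rot: [-179.9, 0.1, 25.1]
force: [-0.5, 1.3, 0.3]
gripper_width: 91.1
gripper_force: 0.0
```

{"method": "send_rows", "body": {
  "targets": [
    [[0, 0, 0, 0, 0, 0, 1], [0, 0, 0, 0, 0, 0, 1], [0, 0, 0, 0, 0, 0, 1], [0, 0, 0, 0, 0, 0, 1], [0, 0, 0, 0, 0, 0, 1], [0, 0, 0, 0, 0, 0, 1], [0, 0, 0, 0, 0, 0, 1], [0, 0, 0, 0, 0, 0, 1], [0, 0, 0, 0, 0, 0, 1]]
  ],
  "grip_force": 40
}}

```text
time_s: 10.15
ee_pos: [505.4, -328.2, -31.6]
ee_rot: [-179.9, 0.0, 25.1]
force: [-2.1, 3.5, 4.5]
gripper_width: 49.5
gripper_force: 40.0
```

{"method": "send_rows", "body": {
  "targets": [
    [[0, 0, 0, 0, 0, 0.1, 1], [0, 0, 0, 0, 0, 0.1, 1], [0, 0, 0, 0, 0, 0.1, 1], [0, 0, 0.093, 0, 0, 0.1, 1], [0, 0, 0.093, 0, 0, 0.1, 1], [0, 0, 0.093, 0, 0, 0.1, 1], [0, 0, 0.093, 0, 0, 0.1, 1], [0, 0, 0.093, 0, 0, 0.1, 1], [0, 0, 0.093, -0.02, 0.1, 0.1, 1], [0, 0, 0.093, -0.02, 0.1, 0.1, 1], [0, 0, 0.093, -0.02, 0.1, 0, 1], [0, 0, 0.093, -0.02, 0.1, 0, 1]]
  ]
}}

```text
time_s: 11.35
ee_pos: [489.9, -248.8, 167.9]
ee_rot: [180.0, 0.1, 100.7]
force: [0.5, -1.0, -4.9]
gripper_width: 49.9
gripper_force: 40.0
```

{"method": "send_rows", "body": {
  "targets": [
    [[0, 0, 0.093, -0.02, 0.1, 0, 1], [0, 0, 0.093, -0.02, 0.1, 0, 1], [0, 0, 0.093, -0.02, 0.1, 0, 1], [0, 0, 0.093, -0.02, 0.1, 0, 1], [0, 0, 0.093, -0.02, 0.1, 0, 1], [0, 0, 0.093, -0.02, 0.1, 0, 1], [0, 0, 0.093, -0.02, 0.1, 0, 1], [0, 0, 0.093, -0.02, 0.1, 0, 1], [0, 0, 0, 0, 0.1, 0, 1], [0, 0, 0, 0, 0.1, 0, 1], [0, 0, 0, 0, 0, 0, 1]]
  ]
}}

```text
time_s: 12.45
ee_pos: [457.5, -47.4, 167.4]
ee_rot: [180.0, -0.0, 167.5]
force: [-0.1, -0.5, -4.8]
gripper_width: 49.6
gripper_force: 40.0
```

```bash
python3 - <<'E'
from h import *
np.set_printoptions(precision=1,suppress=True)
s=env.state(); im,d=optics.grab_frame('wrist'); save(0,im,'w4.png'); print(s['ee_pos'],s['ee_rot'],s['qpos'],s['gripper_width'])
np.savez('w4.npz',im=im,d=d,p=s['ee_pos'],r=s['ee_rot'])
P=wcloud(s,d); 
for n in ['till','stay_tab','lid_handle','chest']:
    for q in optics.place_of('wrist',n)[:2]:
        c,r=np.round(q['at']).astype(int); print(n,q['conf'],q['at'],P[r,c] if 0<=r<384 and 0<=c<512 else 0)
E
```

```text
[457.5 -47.4 167.4] [180.   -0.  167.5] [ -7.4   8.3 104.4   0.   67.3 -84.9] 49.579967086550454
```

View pics/w4.png

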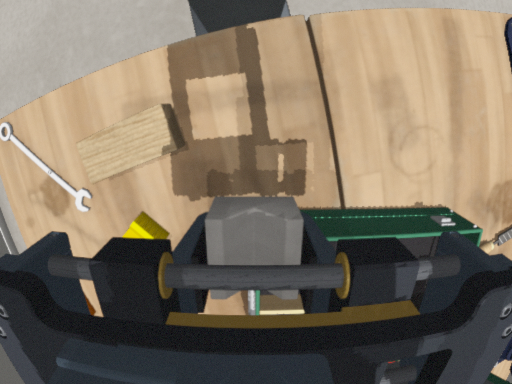

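Block (254,245) is held squarely. The chest's front rim shows at rows 208–240, with its left corner near (475,228), enough to fix chest yaw and position.

```bash
python3 - <<'E'
from h import *
np.set_printoptions(precision=1,suppress=True)
z=np.load('w4.npz'); im,d=z['im'],z['d']; P=wcloud(dict(ee_pos=z['p'],ee_rot=z['r']),d)
hsv=cv2.cvtColor(im,cv2.COLOR_RGB2HSV); g=(d>0)&(hsv[...,0]>50)&(hsv[...,0]<90)&(hsv[...,1]>80)&(np.arange(384)[:,None]<265)
q=P[g]; print(len(q)); 
rim=q[(q[:,2]>89)&(q[:,2]<101)]; print(len(rim),rim.min(0),rim.max(0))
print(cv2.minAreaRect(rim[:,:2].astype(np.float32)))
v=cv2.fitLine(rim[:,:2].astype(np.float32),cv2.DIST_HUBER,0,.01,.01).ravel(); print(v,np.degrees(np.arctan2(v[0],v[1])))
fr=q[(q[:,2]>10)&(q[:,2]<80)]; 
v=cv2.fitLine(fr[:,:2].astype(np.float32),cv2.DIST_HUBER,0,.01,.01).ravel(); print(len(fr),v,np.degrees(np.arctan2(v[0],v[1])),fr[:,1].min(),fr[:,1].max())
E
```

```text
4211
691 [525.8  15.3  89. ] [596.8 232.1  96.9]
((552.2102661132812, 125.12625885009766), (225.36302185058594, 23.092018127441406), 72.28377532958984)
[  0.2   1.  548.  111.1] 12.855267
2801 [  0.2   1.  545.6 103. ] 12.490569 3.728532242118469 229.75897865438048
```

Chest centre ≈ (649, 62), yaw −12.5°. All sources agree within ~3 mm. Till drop point (12 mm forward of its middle, for handle clearance): TCP (566, −7).

{"method": "send_rows", "body": {
  "targets": [
    [[0, 0, 0, 0.07, 0.025, 0, 1], [0, 0, 0, 0.07, 0.025, 0, 1], [0, 0, 0, 0.07, 0.025, 0, 1], [0, 0, 0, 0.07, 0.025, 0, 1], [0, 0, 0, 0.07, 0.025, 0, 1], [0, 0, 0, 0.07, 0.025, 0, 1], [0, 0, 0, 0.07, 0.025, 0, 1], [0, 0, 0, 0.053, 0.027, 0, 1], [0, 0, 0, 0, 0, -0.1, 1], [0, 0, 0, 0, 0, -0.1, 1], [0, 0, 0, 0, 0, -0.1, 1], [0, 0, 0, 0, 0, 0, 1]]
  ]
}}

```text
time_s: 13.9
ee_pos: [564.4, -8.0, 105.3]
ee_rot: [-179.9, -0.4, 167.4]
force: [-0.5, 0.4, -4.5]
gripper_width: 49.8
gripper_force: 40.0
```

```bash
python3 - <<'E'
from h import *
s=env.state();print(s['ee_pos'],s['ee_rot'],s['force'])
im,d=optics.grab_frame('scene'); a=cv2.resize(im[110:270,190:350],None,fx=3.7,fy=3.7,interpolation=cv2.INTER_CUBIC); save(0,a,'s2.png')
E
```

```text
[564.38079136  -7.98291734 105.30063379] [-179.93402114   -0.3949919   167.36765357] [-0.54833565  0.40434321 -4.47971731]
```

View pics/s2.png

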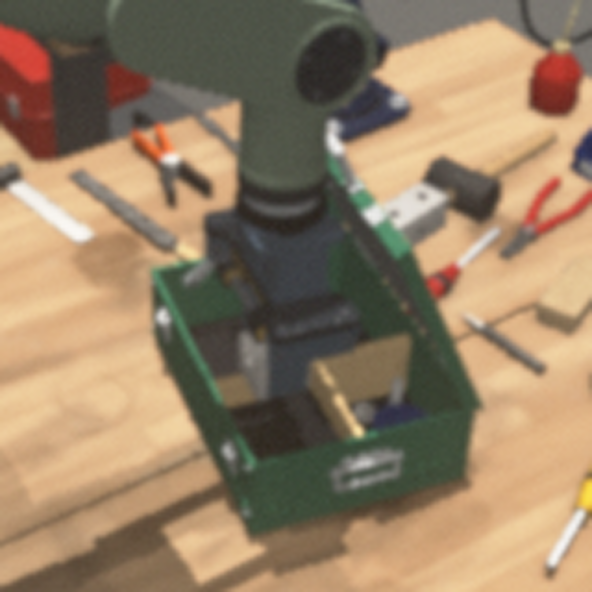

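The block hangs over the till (crop px ~265,370), in front of the cross partition, clear of the handle. Lowering.

{"method": "send_rows", "body": {
  "targets": [
    [[0, 0, 0, 0.004, 0.003, -0.05, 1], [0, 0, 0, 0, 0, -0.05, 1], [0, 0, 0, 0, 0, -0.05, 1], [0, 0, 0, 0, 0, -0.05, 1], [0, 0, 0, 0, 0, -0.05, 1], [0, 0, 0, 0, 0, -0.05, 1], [0, 0, 0, 0, 0, -0.05, 1], [0, 0, 0, 0, 0, -0.04, 1], [0, 0, 0, 0, 0, -0.03, 1], [0, 0, 0, 0, 0, 0, 1], [0, 0, 0, 0, 0, 0, 1]]
  ]
}}

```text
time_s: 15.05
ee_pos: [567.5, -7.8, 24.4]
ee_rot: [180.0, 0.0, 167.4]
force: [-0.3, -0.2, -3.3]
gripper_width: 49.9
gripper_force: 40.0
```

{"method": "send_rows", "body": {
  "targets": [
    [[0, 0, 0, 0, 0, -0.015, 1], [0, 0, 0, 0, 0, -0.015, 1], [0, 0, 0, 0, 0, -0.01, 1], [0, 0, 0, 0, 0, 0, 1], [0, 0, 0, 0, 0, 0, 1]]
  ]
}}

```text
time_s: 15.55
ee_pos: [567.2, -7.8, 16.3]
ee_rot: [180.0, -0.0, 167.4]
force: [-0.7, -0.8, -4.3]
gripper_width: 49.6
gripper_force: 40.0
```

{"method": "send_rows", "body": {
  "targets": [
    [[0, 0, 0, 0, 0, -0.01, 1], [0, 0, 0, 0, 0, 0, 1], [0, 0, 0, 0, 0, 0, 1]]
  ]
}}

```text
time_s: 15.85
ee_pos: [567.2, -7.8, 14.2]
ee_rot: [180.0, -0.0, 167.4]
force: [0.7, 0.0, -3.9]
gripper_width: 49.4
gripper_force: 40.0
```

{"method": "send_rows", "body": {
  "targets": [
    [[0, 0, 0, 0, 0, -0.005, 1], [0, 0, 0, 0, 0, 0, 1], [0, 0, 0, 0, 0, 0, 1]]
  ]
}}

```text
time_s: 16.15
ee_pos: [567.4, -7.8, 13.4]
ee_rot: [180.0, 0.0, 167.4]
force: [-0.6, -0.1, -2.1]
gripper_width: 50.1
gripper_force: 40.0
```

Contact is beginning; release to a part opening.

{"method": "send_rows", "body": {
  "targets": [
    [[0, 0, 0, 0, 0, -0.003, 1], [0, 0, 0, 0, 0, 0, -0.45], [0, 0, 0, 0, 0, 0, -0.45], [0, 0, 0, 0, 0, 0, -0.45], [0, 0, 0, 0, 0, 0, -0.45], [0, 0, 0, 0, 0, 0, -0.45], [0, 0, 0, 0, 0, 0, -0.45], [0, 0, 0, 0, 0, 0, -0.45]]
  ]
}}

```text
time_s: 16.95
ee_pos: [567.2, -7.8, 12.7]
ee_rot: [180.0, -0.0, 167.4]
force: [0.2, 0.8, -0.6]
gripper_width: 66.2
gripper_force: 0.0
```

{"method": "send_rows", "body": {
  "targets": [
    [[0, 0, 0, 0, 0, 0.05, -0.45], [0, 0, 0, 0, 0, 0.1, -0.45], [0, 0, 0, 0, 0, 0.1, -0.45], [0, 0, 0, 0, 0, 0.1, -0.45], [0, 0, 0, 0, 0, 0.1, -0.45], [0, 0, 0, -0.04, 0, 0.1, -0.45], [0, 0, 0, -0.05, 0.05, 0.1, -0.45], [0, 0, 0, -0.05, 0.05, 0.1, 1], [0, 0, 0, -0.05, 0.05, 0.1, 1], [0, 0, 0, -0.05, 0.05, 0.1, 1]]
  ]
}}

```text
time_s: 17.95
ee_pos: [518.7, 32.5, 204.3]
ee_rot: [180.0, 0.0, 167.3]
force: [-0.1, -0.1, 0.3]
gripper_width: 45.1
gripper_force: 0.0
```

```bash
python3 - <<'E'
from h import *
np.set_printoptions(precision=1,suppress=True)
s=env.state(); print(s['ee_pos'],s['ee_rot'],s['gripper_width'])
a=np.radians(-12.5);C=np.array([648.8,62.1,0]);R=Ro.from_euler('z',a).as_matrix()
for cam in ['scene','top','wrist']:
    im,d=optics.grab_frame(cam); P=wcloud(s,d) if cam=='wrist' else cloud(cam,d)
    for q in optics.silhouettes(cam,'vee_block')[:5]:
        m=q['mask']&(d>0)
        if m.sum()<5: continue
        p=(P[m]-C)@R; p=p[(p[:,2]>50)]; 
        if len(p): print(cam,q['conf'],q['at'],len(p),'chest',np.median(p,0),p.min(0),p.max(0))
    hsv=cv2.cvtColor(im,cv2.COLOR_RGB2HSV); Q=(P-C)@R
    red=(d>0)&((hsv[...,0]<8)|(hsv[...,0]>172))&(hsv[...,1]>130)&(abs(Q[...,0]+20)<60)&(abs(Q[...,1]-127)<50)&(Q[...,2]>105)&(Q[...,2]<190)
    if red.any(): print('tab',red.sum(),Q[red].mean(0),np.percentile(Q[red],5,0),np.percentile(Q[red],95,0))
    g=(d>0)&(Q[...,2]>325)&(Q[...,2]<352)&(abs(Q[...,0])<25)&(abs(Q[...,1])<120)&(P[...,0]>0)
    if g.any():print('handle',g.sum(),Q[g].mean(0),np.percentile(Q[g],[2,98],0))
    rim=(d>0)&(hsv[...,0]>50)&(hsv[...,0]<90)&(hsv[...,1]>80)&(abs(Q[...,2]-94)<5)&(abs(Q[...,0])<125)&(abs(Q[...,1])<170)
    if rim.any():print('rim',np.percentile(Q[rim],[1,99],0))
E
```

```text
[518.7  32.5 204.3] [180.    0.  167.3] 45.11037200066959
scene 0.72 [264.3, 227.3] 252 chest [-68.3 -85.   76.7] [-106.6 -143.7   50.4] [-40.  -59.6  96. ]
handle 101 [ -2.2  -8.1 340.2] [[ -7.3 -57.6 328.3]
 [  5.1  56.3 345. ]]
rim [[-110.  -149.1   91.2]
 [   5.6  135.4   98.7]]
top 0.46 [313.8, 221.4] 1 chest [ -58.5 -320.1   51. ] [ -58.5 -320.1   51. ] [ -58.5 -320.1   51. ]
tab 21 [-18.7 129.  142.4] [-26.4 122.4 134.8] [ -7.6 136.1 150.2]
handle 6 [  0.8  50.7 344.2] [[ -3.4  27.8 340.3]
 [  6.5  65.4 347.4]]
rim [[  25.6 -144.1   92.1]
 [  55.2 -140.    96.7]]
wrist 0.82 [235.8, 210.1] 1291 chest [-79.1 -79.1  78.8] [-137.6 -111.4   50.8] [-41.5 -62.1 246.2]
tab 3 [-12.1 124.9 150.1] [-12.6 123.9 149.5] [-11.8 126.2 150.8]
rim [[-110.5 -144.6   89.3]
 [  75.4  151.3   98.2]]
```

Block stands in the till at chest (−68, −85), i.e. 15 mm forward of the till's middle, top at z≈85: correct. Tab centre is at chest (−18, 128, 142). Now tilt the shut fingers 40° and move left.

{"method": "send_rows", "body": {
  "targets": [
    [[-0.012, -0.054, 0, 0.016, 0.075, 0.02, 1], [-0.012, -0.054, 0, 0.016, 0.075, 0.02, 1], [-0.012, -0.054, 0, 0.016, 0.075, 0.02, 1], [-0.012, -0.054, 0, 0.016, 0.075, 0.02, 1], [-0.012, -0.054, 0, 0.016, 0.075, 0, 1], [-0.012, -0.054, 0, 0.016, 0.075, 0, 1], [-0.012, -0.054, 0, 0.016, 0.075, 0, 1], [-0.012, -0.054, 0, 0.016, 0.075, 0, 1], [0, 0, 0, 0.016, 0.075, 0, 1], [0, 0, 0, 0.016, 0.075, 0, 1], [0, 0, 0, 0.016, 0.075, 0, 1], [0, 0, 0, 0.016, 0.075, 0, 1]]
  ]
}}

```text
time_s: 19.45
ee_pos: [558.8, 212.3, 219.1]
ee_rot: [179.9, 39.6, 167.2]
force: [0.7, -0.2, -0.2]
gripper_width: 0.0
gripper_force: 0.0
```

```bash
cat >> h.py <<'E'
RC=Ro.from_euler('z',-12.5,degrees=True).as_matrix(); CC=np.array([648.8,62.1,0])
def chest(p): return (np.asarray(p)-CC)@RC
def report():
    s=env.state(); T=Ro.from_euler('xyz',s['ee_rot'],degrees=True).as_matrix()
    print('t',s['time_s'],'tcp chest',chest(s['ee_pos']).round(1),'tip',chest(s['ee_pos']-40*T[:,2]).round(1),'z',(RC.T@T[:,2]).round(3),'y',(RC.T@T[:,1]).round(3),'F',(RC.T@s['force']).round(1),'q',s['qpos'].round(0))
    return s
E
python3 - <<'E'
from h import *
np.set_printoptions(precision=1,suppress=True)
s=report(); im,d=optics.grab_frame('wrist'); save(0,im,'w5.png'); Q=chest(wcloud(s,d)); hsv=cv2.cvtColor(im,cv2.COLOR_RGB2HSV)
red=(d>0)&((hsv[...,0]<8)|(hsv[...,0]>172))&(hsv[...,1]>130)&(Q[...,2]>105)&(Q[...,2]<190)&(abs(Q[...,1]-127)<60)
if red.any(): print('tab',red.sum(),Q[red].mean(0),np.percentile(Q[red],5,0),np.percentile(Q[red],95,0))
im,d=optics.grab_frame('scene');P=cloud('scene',d);Q=chest(P);hsv=cv2.cvtColor(im,cv2.COLOR_RGB2HSV)
red=(d>0)&((hsv[...,0]<8)|(hsv[...,0]>172))&(hsv[...,1]>130)&(Q[...,2]>105)&(Q[...,2]<190)&(abs(Q[...,1]-127)<60)
if red.any(): print('tab',red.sum(),Q[red].mean(0),np.percentile(Q[red],5,0),np.percentile(Q[red],95,0))
E
```

```text
t 19.45 tcp chest [-120.4  127.2  219.1] tip [-145.8  127.3  250. ] z [ 0.6 -0.  -0.8] y [0. 1. 0.] F [ 0.7 -0.1 -0.2] q [ 37.   6. 112. -45.  43. -11.]
tab 390 [-21.  131.5 140.2] [-28.7 122.3 131.5] [-12.6 141.2 148.5]
tab 23 [  8.4 130.9 138.9] [-27.1 121.1 129.8] [-11.5 137.9 147.3]
```

{"method": "send_rows", "body": {
  "targets": [
    [[0, 0, 0, 0.061, -0.012, -0.049, 1], [0, 0, 0, 0.061, -0.012, -0.049, 1], [0, 0, 0, 0.061, -0.012, -0.049, 1], [0, 0, 0, 0.061, -0.012, -0.049, 1], [0, 0, 0, 0.061, -0.012, -0.049, 1], [0, 0, 0, 0.061, -0.012, -0.049, 1], [0, 0, 0, 0.061, -0.012, -0.049, 1], [0, 0, 0, 0.061, -0.012, -0.049, 1], [0, 0, 0, 0, 0, 0, 1]]
  ]
}}

```text
time_s: 20.45
ee_pos: [655.8, 191.1, 138.2]
ee_rot: [-179.9, 39.5, 167.3]
force: [-1.2, 0.2, -0.2]
gripper_width: 0.6
gripper_force: 0.0
```

```bash
python3 - <<'E'
from h import *
np.set_printoptions(precision=1,suppress=True)
s=report(); im,d=optics.grab_frame('wrist'); save(0,im,'w6.png'); Q=chest(wcloud(s,d)); hsv=cv2.cvtColor(im,cv2.COLOR_RGB2HSV)
red=(d>0)&((hsv[...,0]<8)|(hsv[...,0]>172))&(hsv[...,1]>130)&(Q[...,2]>105)&(Q[...,2]<190)&(abs(Q[...,1]-127)<60)
if red.any(): print('tab',red.sum(),Q[red].mean(0),np.percentile(Q[red],5,0),np.percentile(Q[red],95,0))
E
```

```text
t 20.45 tcp chest [-21.1 127.4 138.2] tip [-46.5 127.5 169.1] z [ 0.6 -0.  -0.8] y [ 0.  1. -0.] F [-1.2 -0.1 -0.2] q [ 29.  17. 111. -53.  32.  -7.]
tab 494 [-28.6 131.4 138.5] [-63.9 122.1 131.1] [-17.6 141.4 165.7]
```

View pics/w6.png

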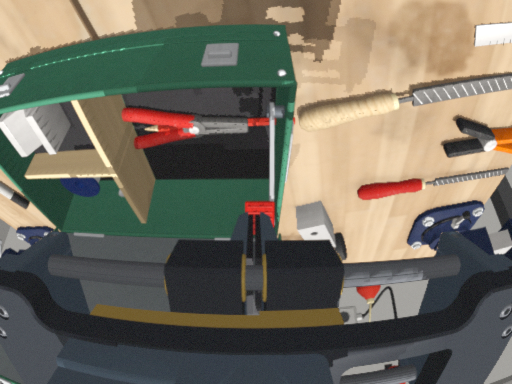

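Fingers are lined up on the red tab (px 260,210), needing 4 mm more left. The block stands in the till (px 30,130). Approach now.

{"method": "send_rows", "body": {
  "targets": [
    [[0, 0, 0, 0.017, 0, -0.02, 1], [0, 0, 0, 0.017, 0, -0.02, 1], [0, 0, 0, 0.017, 0, -0.02, 1], [0, 0, 0, 0.017, 0, -0.02, 1], [0, 0, 0, 0.017, 0, -0.02, 1], [0, 0, 0, 0.017, 0, -0.02, 1], [0, 0, 0, 0, 0, 0, 1]]
  ]
}}

```text
time_s: 21.2
ee_pos: [675.5, 191.7, 115.3]
ee_rot: [180.0, 39.5, 167.3]
force: [-0.4, -0.7, 0.0]
gripper_width: 0.4
gripper_force: 0.0
```

{"method": "send_rows", "body": {
  "targets": [
    [[0, 0, 0, 0.0062, -0.0014, -0.0077, 1], [0, 0, 0, 0.0062, -0.0014, -0.0077, 1], [0, 0, 0, 0.0062, -0.0014, -0.0077, 1], [0, 0, 0, 0, 0, 0, 1]]
  ]
}}

```text
time_s: 21.6
ee_pos: [679.2, 191.0, 111.5]
ee_rot: [180.0, 39.6, 167.3]
force: [-0.2, -0.7, -0.2]
gripper_width: 0.7
gripper_force: 0.0
```

```bash
python3 -c "
from h import *
report()"
```

```text
t 21.6 tcp chest [  1.8 132.4 111.5] tip [-23.6 132.5 142.3] z [ 0.637 -0.001 -0.771] y [0.003 1.    0.001] F [-0.1 -0.7 -0.2] q [ 27.  21. 110. -58.  29.  -3.]
```

{"method": "send_rows", "body": {
  "targets": [
    [[0, 0, 0, 0.0062, -0.0014, -0.0077, 1], [0, 0, 0, 0.0062, -0.0014, -0.0077, 1], [0, 0, 0, 0.0062, -0.0014, -0.0077, 1], [0, 0, 0, 0.0062, -0.0014, -0.0077, 1]]
  ]
}}

```text
time_s: 22.0
ee_pos: [684.9, 189.8, 106.4]
ee_rot: [179.9, 39.7, 167.3]
force: [-1.8, -1.1, 5.5]
gripper_width: 0.7
gripper_force: 2.4
```

{"method": "send_rows", "body": {
  "targets": [
    [[0, 0, 0, 0.0062, -0.0014, -0.0077, 1], [0, 0, 0, 0.0062, -0.0014, -0.0077, 1], [0, 0, 0, 0.0062, -0.0014, -0.0077, 1], [0, 0, 0, 0.0062, -0.0014, -0.0077, 1]]
  ]
}}

```text
time_s: 22.4
ee_pos: [690.5, 188.6, 101.0]
ee_rot: [179.9, 39.7, 167.3]
force: [-1.3, -1.7, 6.4]
gripper_width: 0.4
gripper_force: 2.9
```

{"method": "send_rows", "body": {
  "targets": [
    [[0, 0, 0, 0.0062, -0.0014, -0.0077, 1], [0, 0, 0, 0.0062, -0.0014, -0.0077, 1], [0, 0, 0, 0.0062, -0.0014, -0.0077, 1], [0, 0, 0, 0, 0, 0, 1]]
  ]
}}

```text
time_s: 22.8
ee_pos: [694.1, 187.9, 95.9]
ee_rot: [179.9, 39.7, 167.3]
force: [-0.5, -2.1, 4.7]
gripper_width: 0.4
gripper_force: 1.9
```

{"method": "send_rows", "body": {
  "targets": [
    [[0, 0, 0, 0.0062, -0.0014, -0.0077, 1], [0, 0, 0, 0.0062, -0.0014, -0.0077, 1], [0, 0, 0, 0.0062, -0.0014, -0.0077, 1], [0, 0, 0, 0, 0, 0, 1], [0, 0, 0, 0, 0, 0, 1], [0, 0, 0, 0, 0, 0, 1]]
  ]
}}

```text
time_s: 23.4
ee_pos: [696.9, 187.4, 90.3]
ee_rot: [179.9, 39.6, 167.3]
force: [-0.2, -0.7, 2.8]
gripper_width: 0.6
gripper_force: 1.4
```

```bash
cat >> h.py <<'E'
def look(cam):
    s=env.state(); im,d=optics.grab_frame(cam); Q=chest(wcloud(s,d) if cam=='wrist' else cloud(cam,d)); hsv=cv2.cvtColor(im,cv2.COLOR_RGB2HSV)
    red=(d>0)&((hsv[...,0]<8)|(hsv[...,0]>172))&(hsv[...,1]>130)&(Q[...,2]>95)&(Q[...,2]<190)&(abs(Q[...,1]-127)<30)&(abs(Q[...,0]+10)<40)
    if red.any(): print(cam,'tab',red.sum(),Q[red].mean(0))
    for q in optics.place_of(cam,'lid_handle')[:1]:
        c,r=np.round(q['at']).astype(int); w=Q[max(r-4,0):r+5,max(c-4,0):c+5][d[max(r-4,0):r+5,max(c-4,0):c+5]>0]; print('handle',q['conf'],q['at'],np.median(w,0))
    return im,d,Q
E
python3 -c "
from h import *
np.set_printoptions(precision=1,suppress=True)
report();look('scene');look('top')"
```

```text
t 23.4 tcp chest [ 19.8 132.7  90.3] tip [ -5.7 132.8 121.1] z [ 0.6 -0.  -0.8] y [0. 1. 0.] F [-0.1 -0.7  2.8] q [ 26.  23. 110. -61.  27.  -0.]
scene tab 10 [ -1.3 124.6 118.6]
handle 0.59 [271.5, 145.8] [ -8.   15.  328.6]
handle 0.98 [246.7, 153.2] [  8.   24.7 295. ]
```

The knee snapped through (force fell from 6.5 to 2.8 N; tab moved ~24 mm; the handle is still high). Backing off.

{"method": "send_rows", "body": {
  "targets": [
    [[0, 0, 0, -0.031, 0.007, 0.038, 1], [0, 0, 0, -0.031, 0.007, 0.038, 1], [0, 0, 0, -0.031, 0.007, 0.038, 1], [0, 0, 0, -0.031, 0.007, 0.038, 1], [0, 0, 0, -0.06, 0.014, 0.076, 1], [0, 0, 0, -0.06, 0.014, 0.076, 1], [0, 0, 0, -0.06, 0.014, 0.076, 1], [0.012, 0.054, 0, -0.06, 0.014, 0.076, 1], [0.012, 0.054, 0, -0.06, 0.014, 0.076, 1], [0.012, 0.054, 0, -0.06, 0.014, 0.076, 1], [0.012, 0.054, 0, -0.06, 0.014, 0.076, 1], [0.012, 0.054, 0, -0.06, 0.014, 0.076, 1]]
  ]
}}

```text
time_s: 24.8
ee_pos: [575.3, 215.2, 242.9]
ee_rot: [180.0, 14.8, 167.4]
force: [1.2, -0.9, 0.2]
gripper_width: 0.4
gripper_force: 0.0
```

{"method": "send_rows", "body": {
  "targets": [
    [[0.012, 0.054, 0, 0, 0, 0, 1], [0.012, 0.054, 0, 0, 0, 0, 1], [0.012, 0.054, 0, 0, 0, 0, 1], [0, 0, -0.09, 0, 0, 0, -0.1], [0, 0, -0.09, 0, 0, 0, -0.1], [0, 0, -0.09, 0, 0, 0, -0.1], [0, 0, -0.09, 0, 0, 0, -0.1], [0, 0, -0.09, 0, 0, 0, -0.1], [0, 0, -0.09, 0, 0, 0, -0.1], [0, 0, -0.09, 0, 0, 0, -0.1], [0, 0, -0.09, 0, 0, 0, -0.1], [0, 0, -0.09, 0, 0, 0, -0.1]]
  ]
}}

```text
time_s: 26.0
ee_pos: [575.9, 214.9, 241.5]
ee_rot: [-179.9, 0.1, 94.2]
force: [0.3, -0.7, 0.5]
gripper_width: 50.2
gripper_force: 0.0
```

```bash
python3 -c "
from h import *
np.set_printoptions(precision=1,suppress=True)
s=report();print(s['ee_rot'])
for c in ['scene','top','wrist']:
    im,d,Q=look(c); save(0,im,'a_'+c+'.png')
    g=(d>0)&(Q[...,2]>285)&(Q[...,2]<352)&(abs(Q[...,0]+5)<35)&(abs(Q[...,1])<55)
    hsv=cv2.cvtColor(im,cv2.COLOR_RGB2HSV); st=g&(hsv[...,1]<70)
    if st.any(): print(c,st.sum(),np.percentile(Q[st],[5,50,95],0))
"
```

```text
t 26.0 tcp chest [-104.2  133.4  241.5] tip [-104.1  133.5  281.5] z [-0. -0. -1.] y [ 1.   0.3 -0. ] F [ 0.5 -0.7  0.5] q [19. 20. 77. -0. 83. 15.]
[-179.9    0.1   94.2]
scene tab 21 [ -2.9 128.2 117.5]
handle 0.66 [273.9, 142.4] [210.7 479.8  17.5]
scene 122 [[-19.2 -53.6 290.7]
 [-13.8 -11.8 334. ]
 [  3.4  47.5 337.9]]
handle 0.68 [246.3, 153.8] [  6.9  25.5 296.1]
top 124 [[-18.2 -52.7 295.1]
 [-10.7  -3.9 335.7]
 [  8.7  49.  342.3]]
wrist tab 347 [ -1.  131.2 118.6]
```

Lid stands at about 63° (handle at chest (−13, 0, 331)) and the stay is broken (tab down at z≈118). Now grip the handle from above, closing along chest x.

{"method": "send_rows", "body": {
  "targets": [
    [[0, 0, -0.09, 0, 0, 0.13, -0.1], [0, 0, -0.095, 0, 0, 0.13, -0.1], [0, 0, 0, 0, 0, 0.13, -0.1], [0, 0, 0, 0.03, -0.075, 0, -0.1], [0, 0, 0, 0.03, -0.075, 0, -0.1], [0, 0, 0, 0.03, -0.075, 0, -0.1], [0, 0, 0, 0.03, -0.075, 0, -0.1], [0, 0, 0, 0.03, -0.075, 0, -0.1], [0, 0, 0, 0.03, -0.075, 0, -0.1], [0, 0, 0, 0.03, -0.075, 0, -0.1], [0, 0, 0, 0.03, -0.075, 0, -0.1], [0, 0, 0, 0.03, -0.075, 0, -0.1]]
  ]
}}

```text
time_s: 27.5
ee_pos: [631.2, 78.1, 319.0]
ee_rot: [-179.9, 0.1, 77.8]
force: [-0.1, 0.5, -0.4]
gripper_width: 50.2
gripper_force: 0.0
```

{"method": "send_rows", "body": {
  "targets": [
    [[0, 0, 0, 0.03, -0.075, 0, -0.1], [0, 0, 0, 0, 0, 0, -0.1]]
  ]
}}

```text
time_s: 27.7
ee_pos: [637.5, 62.3, 318.7]
ee_rot: [-179.9, 0.1, 77.6]
force: [0.4, 0.9, -0.7]
gripper_width: 50.0
gripper_force: 0.0
```

```bash
python3 -c "
from h import *
np.set_printoptions(precision=1,suppress=True)
s=report();print(s['ee_rot'],s['gripper_width'])
im,d,Q=look('wrist'); save(0,im,'w7.png')
g=(d>0)&(Q[...,2]>290)&(Q[...,2]<345)&(abs(Q[...,0]+5)<35)&(abs(Q[...,1])<75)
print(g.sum(),np.percentile(Q[g],[5,50,95],0))
b=g&(Q[...,2]>325)&(abs(Q[...,1])<50); print(b.sum(),Q[b].mean(0) if b.any() else 0)
"
```

```text
t 27.7 tcp chest [-11.1  -2.3 318.7] tip [-11.   -2.2 358.7] z [-0. -0. -1.] y [ 1.  0. -0.] F [ 0.2  0.9 -0.7] q [ 5. 22. 64. -0. 94. 17.]
[-179.9    0.1   77.6] 50.0466452933243
wrist tab 169 [ -5.3 130.7 116.8]
handle 0.65 [253.2, 214.3] [-10.9   5.  337.1]
5851 [[-17.6 -44.6 292.1]
 [  1.   17.7 299.2]
 [ 15.2  64.9 337.8]]
1983 [-13.1  10.  336.3]
```

View pics/w7.png

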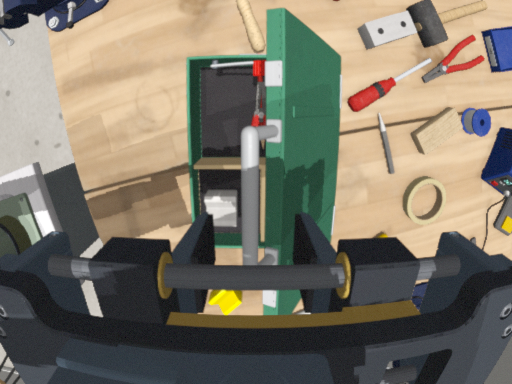

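Bar runs midway between the open fingers (px 249, between 210 and 300); the block is seated in the till (222,208). Down and grip.

{"method": "send_rows", "body": {
  "targets": [
    [[0, 0, 0, -0.01, 0.01, -0.04, -0.1], [0, 0, 0, 0, 0, -0.04, -0.1], [0, 0, 0, 0, 0, -0.04, -0.1], [0, 0, 0, 0, 0, -0.04, -0.1], [0, 0, 0, 0, 0, -0.04, -0.1], [0, 0, 0, 0, 0, 0, -0.1], [0, 0, 0, 0, 0, 0, 1], [0, 0, 0, 0, 0, 0, 1], [0, 0, 0, 0, 0, 0, 1], [0, 0, 0, 0, 0, 0, 1], [0, 0, 0, 0, 0, 0, 1], [0, 0, 0, 0, 0, 0, 1]]
  ],
  "grip_force": 20
}}

```text
time_s: 29.0
ee_pos: [635.2, 66.3, 279.2]
ee_rot: [-179.9, 0.1, 77.8]
force: [1.7, 0.2, -0.2]
gripper_width: 11.4
gripper_force: 20.0
```

```bash
cat > arc.py <<'E'
from h import *
import sys
# bar sits 12 mm above tips -> TCP = bar + (0,0,-52)
s=report();print(s['gripper_width'],s['gripper_force'])
p=chest(s['ee_pos']); 
def bar(a): return np.array([110-266*np.cos(a)-3*np.sin(a), 96+266*np.sin(a)-3*np.cos(a)])
off=float(sys.argv[1]) if len(sys.argv)>1 else None
zb=p[2]+52
# angle from x
th=np.linspace(-.05,1.2,2000); B=bar(th)
a0=th[np.argmin(abs(B[0]-p[0]))]; print('angle from x',np.degrees(a0),'bar z',bar(a0)[1],'offset bar-TCP',bar(a0)[1]-p[2])
E
python3 arc.py
```

```text
t 29.0 tcp chest [-14.2   1.2 279.2] tip [-14.1   1.2 319.2] z [-0.001 -0.002 -1.   ] y [ 1.     0.004 -0.001] F [ 1.6  0.6 -0.2] q [ 5. 22. 69. -0. 89. 17.]
11.415553549423732 19.999372959136963
angle from x 62.80752458580154 bar z 331.2297779159787 offset bar-TCP 52.05995153076026
```

Gripped (11.4 mm, 20 N) at lid angle 62.8°. Work out the arc.

```bash
cat >> arc.py <<'E'
n=int(sys.argv[2]) if len(sys.argv)>2 else 26; end=np.radians(float(sys.argv[3]) if len(sys.argv)>3 else 5)
A=np.linspace(a0,end,n+1); b=bar(A); dx=np.diff(b[0]);dz=np.diff(b[1])
W=np.c_[dx*RC[0,0],dx*RC[1,0],dz]/200
W=np.diff(np.vstack([np.zeros(3),np.cumsum(W,0).round(3)]),axis=0).round(3)
for r in W: print([0,0,0]+r.tolist()+[1],end=', ')
E
python3 arc.py 52 24 5
```

```text
t 29.0 tcp chest [-14.2   1.2 279.2] tip [-14.1   1.2 319.2] z [-0.001 -0.002 -1.   ] y [ 1.     0.004 -0.001] F [ 1.6  0.6 -0.2] q [ 5. 22. 69. -0. 89. 17.]
11.415553549423732 19.999372959136963
angle from x 62.80752458580154 bar z 331.2297779159787 offset bar-TCP 52.05995153076026
[0, 0, 0, -0.048, 0.011, -0.027, 1], [0, 0, 0, -0.046, 0.01, -0.029, 1], [0, 0, 0, -0.046, 0.01, -0.031, 1], [0, 0, 0, -0.044, 0.01, -0.034, 1], [0, 0, 0, -0.042, 0.009, -0.034, 1], [0, 0, 0, -0.041, 0.009, -0.037, 1], [0, 0, 0, -0.04, 0.009, -0.039, 1], [0, 0, 0, -0.038, 0.008, -0.04, 1], [0, 0, 0, -0.036, 0.009, -0.042, 1], [0, 0, 0, -0.035, 0.007, -0.043, 1], [0, 0, 0, -0.033, 0.007, -0.045, 1], [0, 0, 0, -0.03, 0.007, -0.046, 1], [0, 0, 0, -0.029, 0.007, -0.047, 1], [0, 0, 0, -0.027, 0.006, -0.049, 1], [0, 0, 0, -0.025, 0.005, -0.049, 1], [0, 0, 0, -0.023, 0.005, -0.051, 1], [0, 0, 0, -0.021, 0.005, -0.052, 1], [0, 0, 0, -0.019, 0.004, -0.052, 1], [0, 0, 0, -0.016, 0.004, -0.054, 1], [0, 0, 0, -0.015, 0.003, -0.054, 1], [0, 0, 0, -0.012, 0.003, -0.054, 1], [0, 0, 0, -0.01, 0.002, -0.055, 1], [0, 0, 0, -0.007, 0.001, -0.056, 1], [0, 0, 0, -0.005, 0.002, -0.055, 1],
```

{"method": "send_rows", "body": {
  "targets": [
    [[0, 0, 0, -0.048, 0.011, -0.027, 1], [0, 0, 0, -0.046, 0.01, -0.029, 1], [0, 0, 0, -0.046, 0.01, -0.031, 1], [0, 0, 0, -0.044, 0.01, -0.034, 1], [0, 0, 0, -0.042, 0.009, -0.034, 1], [0, 0, 0, -0.041, 0.009, -0.037, 1], [0, 0, 0, -0.04, 0.009, -0.039, 1], [0, 0, 0, -0.038, 0.008, -0.04, 1]]
  ]
}}

```text
time_s: 29.8
ee_pos: [566.1, 81.9, 225.1]
ee_rot: [-180.0, 0.0, 77.8]
force: [0.1, 0.7, 0.2]
gripper_width: 11.8
gripper_force: 20.0
```

```bash
python3 arc.py 52 16 5
```

```text
t 29.8 tcp chest [-85.1   1.4 225.1] tip [-85.1   1.5 265.1] z [-0.    -0.001 -1.   ] y [ 1.     0.005 -0.   ] F [-0.   0.7  0.2] q [ 7. 17. 85. -0. 78. 19.]
11.75703828607246 20.00124603509903
angle from x 43.496353276677375 bar z 276.913781493707 offset bar-TCP 51.82625101995782
[0, 0, 0, -0.036, 0.008, -0.042, 1], [0, 0, 0, -0.035, 0.008, -0.043, 1], [0, 0, 0, -0.032, 0.007, -0.045, 1], [0, 0, 0, -0.031, 0.007, -0.046, 1], [0, 0, 0, -0.029, 0.006, -0.047, 1], [0, 0, 0, -0.027, 0.006, -0.049, 1], [0, 0, 0, -0.025, 0.006, -0.049, 1], [0, 0, 0, -0.023, 0.005, -0.051, 1], [0, 0, 0, -0.021, 0.004, -0.052, 1], [0, 0, 0, -0.018, 0.004, -0.052, 1], [0, 0, 0, -0.017, 0.004, -0.053, 1], [0, 0, 0, -0.014, 0.003, -0.054, 1], [0, 0, 0, -0.012, 0.003, -0.055, 1], [0, 0, 0, -0.01, 0.002, -0.055, 1], [0, 0, 0, -0.008, 0.002, -0.055, 1], [0, 0, 0, -0.005, 0.001, -0.056, 1],
```

{"method": "send_rows", "body": {
  "targets": [
    [[0, 0, 0, -0.036, 0.008, -0.042, 1], [0, 0, 0, -0.035, 0.008, -0.043, 1], [0, 0, 0, -0.032, 0.007, -0.045, 1], [0, 0, 0, -0.031, 0.007, -0.046, 1], [0, 0, 0, -0.029, 0.006, -0.047, 1], [0, 0, 0, -0.027, 0.006, -0.049, 1], [0, 0, 0, -0.025, 0.006, -0.049, 1], [0, 0, 0, -0.023, 0.005, -0.051, 1]]
  ]
}}

```text
time_s: 30.6
ee_pos: [517.8, 92.6, 149.6]
ee_rot: [-179.9, 0.1, 77.8]
force: [1.7, 2.8, -0.1]
gripper_width: 11.2
gripper_force: 20.0
```

{"method": "send_rows", "body": {
  "targets": [
    [[0, 0, 0, -0.021, 0.004, -0.052, 1], [0, 0, 0, -0.018, 0.004, -0.052, 1], [0, 0, 0, -0.017, 0.004, -0.053, 1], [0, 0, 0, -0.014, 0.003, -0.054, 1], [0, 0, 0, -0.012, 0.003, -0.055, 1], [0, 0, 0, -0.01, 0.002, -0.055, 1], [0, 0, 0, 0, 0, 0, 1]]
  ]
}}

```text
time_s: 31.3
ee_pos: [499.5, 96.5, 84.2]
ee_rot: [-179.8, 0.1, 77.8]
force: [1.9, 5.0, -5.8]
gripper_width: 11.8
gripper_force: 20.0
```

```bash
python3 arc.py 52 6 0; python3 -c "
from h import *
look('scene')"
```

```text
t 31.3 tcp chest [-153.2    1.3   84.2] tip [-153.1    1.3  124.2] z [-0.003 -0.002 -1.   ] y [ 1.     0.005 -0.003] F [ 0.8  5.3 -5.8] q [ 10.  17. 106.  -0.  57.  22.]
11.800480390236988 19.988946318626404
angle from x 8.922549355889208 bar z 134.2926895093406 offset bar-TCP 50.06161401265501
[0, 0, 0, -0.004, 0.001, -0.034, 1], [0, 0, 0, -0.004, 0.001, -0.035, 1], [0, 0, 0, -0.003, 0.0, -0.034, 1], [0, 0, 0, -0.001, 0.001, -0.034, 1], [0, 0, 0, -0.001, 0.0, -0.035, 1], [0, 0, 0, 0.0, 0.0, -0.034, 1], handle 0.62 [234.6, 200.4] [-143.27657448   -8.46823031  139.00663586]
```

{"method": "send_rows", "body": {
  "targets": [
    [[0, 0, 0, -0.004, 0.001, -0.026, 1], [0, 0, 0, -0.003, 0.0, -0.026, 1], [0, 0, 0, -0.002, 0.0, -0.026, 1], [0, 0, 0, -0.001, 0.0, -0.026, 1], [0, 0, 0, 0, 0.0, -0.026, 1], [0, 0, 0, 0.0, 0.0, -0.026, 1], [0, 0, 0, 0.0, 0.0, -0.02, 1], [0, 0, 0, 0.0, 0.0, -0.01, 1], [0, 0, 0, 0.0, 0.0, 0, 1]]
  ]
}}

```text
time_s: 32.3
ee_pos: [496.7, 96.9, 47.8]
ee_rot: [-179.7, 0.1, 77.7]
force: [0.0, 7.1, -5.4]
gripper_width: 11.5
gripper_force: 20.0
```

{"method": "send_rows", "body": {
  "targets": [
    [[0, 0, 0, 0, 0, -0.01, 1], [0, 0, 0, 0, 0, -0.01, 1], [0, 0, 0, 0, 0, 0, 1]]
  ]
}}

```text
time_s: 32.6
ee_pos: [496.8, 96.9, 43.9]
ee_rot: [-179.8, 0.1, 77.7]
force: [-0.0, 6.2, -4.0]
gripper_width: 11.5
gripper_force: 20.0
```

{"method": "send_rows", "body": {
  "targets": [
    [[0, 0, 0, 0, 0, -0.01, 1], [0, 0, 0, 0, 0, -0.005, 1], [0, 0, 0, 0, 0, 0, 1]]
  ]
}}

```text
time_s: 32.9
ee_pos: [496.8, 96.8, 43.3]
ee_rot: [-179.8, 0.1, 77.7]
force: [-4.8, 4.6, 12.5]
gripper_width: 11.6
gripper_force: 20.0
```

Lid is bearing on the rim. Let go and rise.

{"method": "send_rows", "body": {
  "targets": [
    [[0, 0, 0, 0, 0, 0, 0.3], [0, 0, 0, 0, 0, 0, 0.3], [0, 0, 0, 0, 0, 0, 0.3], [0, 0, 0, 0, 0, 0, 0.3], [0, 0, 0, 0, 0, 0.05, 0.3], [0, 0, 0, 0, 0, 0.1, 0.3], [0, 0, 0, 0, 0, 0.1, 0.3], [0, 0, 0, -0.05, 0, 0.15, 0.3], [0, 0, 0, -0.1, 0, 0.15, 0.3], [0, 0, 0, -0.1, 0, 0.15, 0.3], [0, 0, 0, 0, 0, 0, 0.3]]
  ]
}}

```text
time_s: 34.0
ee_pos: [448.4, 96.7, 186.6]
ee_rot: [179.7, -0.1, 77.8]
force: [0.5, 0.6, 0.2]
gripper_width: 31.9
gripper_force: 0.0
```

```bash
python3 - <<'E'
from h import *
np.set_printoptions(precision=1,suppress=True)
s=report()
im,d,Q=look('scene'); a=cv2.resize(im[130:330,180:380],None,fx=2.9,fy=2.9,interpolation=cv2.INTER_CUBIC); save(0,a,'fin.png')
for c in ['scene','top']:
    if c=='top': im,d,Q=look(c)
    g=(d>0)&(abs(Q[...,0])<100)&(abs(Q[...,1])<140)&(Q[...,2]<160); q=Q[g]
    A=np.c_[q[:,:2],np.ones(len(q))]; f=np.linalg.lstsq(A,q[:,2],rcond=None)[0]; print(c,g.sum(),'slope',f, np.median(q[:,2]))
E
```

```text
t 34.0 tcp chest [-203.1   -9.6  186.6] tip [-203.3   -9.6  226.6] z [ 0.  0. -1.] y [1. 0. 0.] F [0.3 0.6 0.2] q [ 11.   7. 103.  -0.  70.  23.]
handle 0.84 [234.9, 211.2] [-112.    73.2   14.9]
scene 2849 slope [ -0.   -0.  100.6] 100.53485999929809
handle 0.65 [250.8, 197.9] [-463.6 -140.9  732.3]
top 851 slope [ 0.7 -0.4 35. ] 103.69531053593882
```

View pics/fin.png

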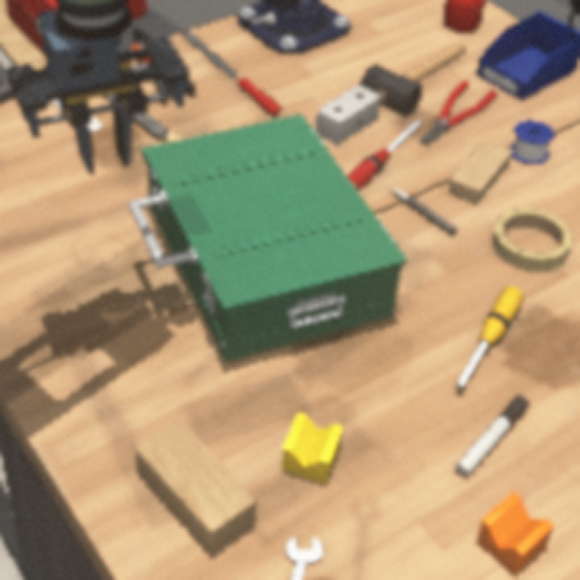

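The lid lies flat and shut (slope about 0, top at z≈100), the robot is clear, and the bystanders are where they were.

```bash
python3 -c "
from workcell import env
print(env.job_done())"
```

```text
the job is handed in; nothing more can be done
None
```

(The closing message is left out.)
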